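# Fit the woodburner's control knob and hold it pressed in

### The arm

A 7-joint arm with a two-finger parallel gripper is mounted at the origin on the work surface; the furniture and walls round the work are solid. World frame = base frame: x ahead of the robot, y to its left, z up, the work surface at z = 0. Lengths are in mm, angles in rad, forces in N, time in s.
With the tool pointing down it reaches from about 350 to 775 mm from the base axis. Payload 3.1 kg.
Tool frame: the origin (TCP) lies midway between the tips of the shut fingers; the grasp point (between the pads) lies 19 mm behind it; z points along the fingers, y is the direction in which the jaws open and shut (so a half turn about z gives the same grasp; the last joint's range is limited). The gripper opens to 85 mm and grips with 20 to 120 N. Pads are 22 mm wide; open, the fingers measure 114 mm over their backs; the gripper's body (76 mm by 85 mm) begins 54 mm behind the grasp point. The pads swing forward as they close: fully open they stand 13 mm farther back than shut.
Start: joints at [-1.166, 0.311, 0.014, 1.512, -0.004, 1.319, -0.027], TCP at [237.622, 496.038, 231.304] pointing down, gripper open.
Joint ranges: [-2.7, 2.7], [-0.3, 1.91], [-1.27, 1.3], [0.12, 2.57], [-1.44, 4.58], [0.2, 2.03], [-3.05, 3.05]. Speed limits (rad/s): [2.79, 2.79, 3.14, 3.14, 3.14, 3.14, 3.14].

### API

Orientations are given as a rotation vector (axis times angle).
In Python, from rig import * gives the robot as it stands. The module is installed in compiled form; this text tells all that it offers.
- The arm moves only by the shell command python3 -m jog 'ROWS'. ROWS is a JSON object of lists of equal length, an entry for each row: "claw": the closure, from -1 (fully open) to 1 (shut); "dp": the shift along the tool's x, y, z in cm, a list of three; "angular": the turn, a rotation vector about the tool's x, y, z in rad, a list of three. In form: {"claw": [claw, ...], "dp": [[dx, dy, dz], ...], "angular": [[wx, wy, wz], ...]}. A call has 1 to 8 rows; each row is the pose to reach, as a shift and turn from the pose commanded when the call began, along the tool's axes at that moment; what a row does not reach only later rows make up. A row lasts 1/10 s, in which the tool goes at most 50 mm and 8.59 degrees, less where a joint would pass 70% of its speed; a pose out of reach is approached as far as the arm can. A call with a gripper value outside its range is refused whole. The fingers move at their own pace and stop on an object; the grip force is fixed at half the most. Time passes only in rows, so rows that repeat a pose let the fingers close. It gives the time, the measured TCP pose, the force and the opening at its end, in the units of the state.
- observe(): the state, without advancing time (a new reading comes with each control period).
- capture(name): name is "scene" or "top" or "wrist"; returns the picture (480x640x3 uint8, blue, green, red); there is no depth.
- camera_model(name): a dict with "fovy" (degrees; the focal length in pixels is half the picture's height over the tangent of half this angle, whatever the lens; pixels are square), "cx", "cy" (the principal point, pixels), "distortion" ([k1, k2, p1, p2, k3] as OpenCV has them; the pictures are not rectified), "position" and "orientation" of the camera in the world. Camera axes: x right, y down, z forward; pixel columns grow to the right and rows downward; lengths in mm; the calibration is good to about 2 mm. A picture is of the moment at which its call begins: read the wrist's pose just before it. camera_model takes no time and is no camera call; for the wrist camera it gives the pose at the moment of the call.
- sign_off(): hands the job in, once; it reports no verdict.
The state is a dict: "t": time; "qpos": joint angles; "dq": joint speeds; "tau": joint torques, N m; "tool_pos": TCP position; "eef_rot": TCP orientation; "force": force on the tool from outside, world axes, zero at the start; "torque": the same for the moment, N m; "gripper_width": finger opening in mm.
Only numpy, scipy, OpenCV 4.12 (cv2) and the standard library are available. Lean on these libraries where they do the work, as an engineer would, in place of code of your own. Each camera call takes 0.05 s, during which the arm holds its last target.

### The job

The control knob has come off the woodburning power unit and lies on the worktop, bore down. Pick it up, turn it so that the flat in its bore matches the flat of the D-shaft on the unit (orange mark over orange mark), push it fully home on the shaft, then press it well in against the shaft's spring, without forcing it. Finish like that: still holding the knob in the gripper and keeping it pressed in; leave the bottles, the tin and the gourd ornament where they stand.

Things in the scene. Friction and masses are not known exactly. Their poses are not given: they have to be found in the camera images.
- knob: Loose control knob, about 40 g, upright on the worktop, 41 mm tall: black fluted skirt 41 mm across, 18 mm tall; on it a grey bar grip, 40 mm long (knob x) by 13 mm wide (knob y), from 18 to 41 mm up. An orange stripe on the bar's +x half marks the side of the flat in the D-shaped bore. Origin: centre of the underside; z up.
- knob_seat (a point): Centre of the blind end of the D-bore in the knob's underside, 13 mm up on the knob's axis; it meets shaft_tip when the knob is fully home. The bore is 14 mm across and 13 mm deep, its flat 4 mm from the axis on the knob's +x side.
- unit: Fixed woodburning power unit: blue box with aluminium top, 120 (x) by 130 (y) mm, top 50 mm over the worktop. Origin: centre of its underside; front (switch, lamp) faces unit -x. The shaft stands on its top, on its x axis, 26 mm to the front of the centre. A woodburning pen is fixed in a cradle along y, 70 mm behind the shaft, up to 75 mm over the worktop.
- shaft_tip (a point): Top of the upright brass D-shaft, 76 mm over the worktop unpressed, 22 mm out of the black dial disc (62 mm across). Shaft 12 mm across, flat 3 mm from the axis on this point's +x side, last 3 mm tapered. Orange mark on the disc points to +x too. z up. Knob slips on, 1 mm clearance, when knob +x = this +x within 0.15 rad; home, its underside is 63 mm over the worktop.
- shaft (a joint): How far the shaft is pressed down against its spring, m: 0 out, 0.006 at the stop. The spring starts at 4 N and reaches 10 N at the stop; it springs back when released.
- dial (a joint): Angle of the dial disc and shaft relative to the unit, rad, positive anticlockwise from above; stiff (0.2 N m of friction), it stays where it is. At 0 the shaft's +x (its flat) points along the unit's +x.
- glue_bottle: White glue bottle with dark nozzle, 36x50x138 mm, loose bystander; origin under its centre.
- paint_purple: Purple paint bottle with tan cap, 38 mm across, 105 mm tall, loose bystander; origin under its centre.
- paint_white: White paint bottle with black cap, 38 mm across, 105 mm tall, loose bystander; origin under its centre.
- gourd_ornament: Yellow gourd ornament with dark petals, about 105 mm across, 65 mm tall, loose bystander behind the unit; origin under its centre.
- varnish_tin: Tin with green and white label, 58 mm across, 72 mm tall, loose bystander behind the unit; origin under its centre.
Not all that is in view belongs to the job. Of the things shaped like the knob, the black one is meant.

How it is judged:
By the outcome, as a careful person would: the job done as asked, in the order asked, and still so for the second after the job is handed in, while the arm keeps its last pose, push and grip.
It also fails if it takes over 35 s, if anything falls off the work surface, if the arm or the gripper's body presses on something with over 40 N, if the wrist force passes 120 N, or if a joint passes its speed limit or range.

## Working session

There is one attempt and no reset: what is moved stays moved. The work goes in short steps, Python scripts to look and compute and a shell command to move; the robot and the scene stay as the last step left them, time stands still between calls to the robot, and variables do not carry over. Pictures are saved under pics/ and viewed, and the job is handed in when it is done.

```bash
mkdir -p pics; ls; python3 - <<'E'
from rig import *
import cv2
s=observe(); print({k:(v if not hasattr(v,'round') else v) for k,v in s.items()})
for n in ["scene","top","wrist"]:
    print(n,camera_model(n)); cv2.imwrite(f"pics/{n}0.png",capture(n))
E
```

```text
pics
{'t': 0.0, 'qpos': array([-1.16570043,  0.31172926,  0.01400452,  1.51306378, -0.0043931 ,
        1.31918637, -0.02720498]), 'dq': array([ 0.00023422,  0.00019991, -0.00102761, -0.00102603, -0.00014425,
       -0.00145827, -0.00030789]), 'tau': array([-2.61717969e-04, -3.79928076e+01,  1.45773520e-01, -2.30597913e+01,
        1.21922806e-02,  1.37851216e-02,  4.09786551e-07]), 'tool_pos': array([237.3259261 , 495.35441837, 230.21641717]), 'eef_rot': array([-0.69581511, -3.06313767,  0.00364208]), 'force': array([ 0.46289095,  0.50744521, -0.33738198]), 'torque': array([ 0.04338942,  0.0474749 , -0.00623804]), 'gripper_width': 85.18039363299668}
scene {'fovy': 43.56090880385193, 'cx': 326.41904728090753, 'cy': 227.76332240060367, 'distortion': array([-0.09531895,  0.        ,  0.        ,  0.        ,  0.        ]), 'position': array([-259.60655359,  863.08249482,  837.40207045]), 'orientation': array([-0.96525067,  2.28532677, -1.26025652])}
top {'fovy': 53.71105021916658, 'cx': 324.1096994116354, 'cy': 239.23560854922894, 'distortion': array([-0.11358126,  0.        ,  0.        ,  0.        ,  0.        ]), 'position': array([506.31686606,  25.69811203, 915.92323111]), 'orientation': array([-2.18252202,  2.16719777, -0.10614338])}
wrist {'fovy': 59.21097619426515, 'cx': 319.32820494801877, 'cy': 243.34363546525012, 'distortion': array([-0.0882509,  0.       ,  0.       ,  0.       ,  0.       ]), 'position': array([162.46384235, 531.69361371, 372.48353935]), 'orientation': array([2.41327957, 1.52050933, 0.24800727])}
```

View pics/top0.png

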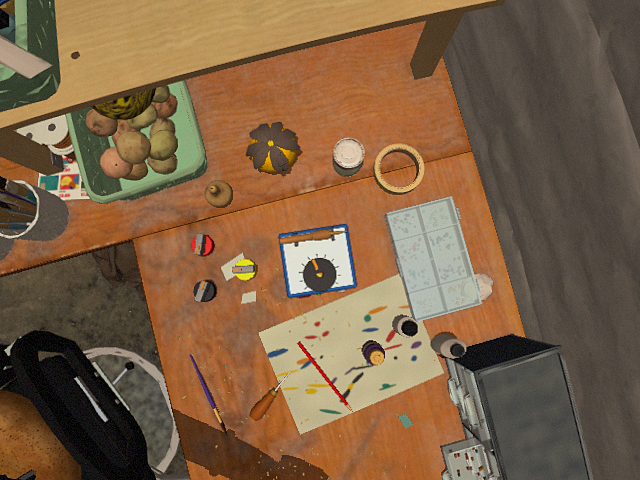

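View pics/scene0.png

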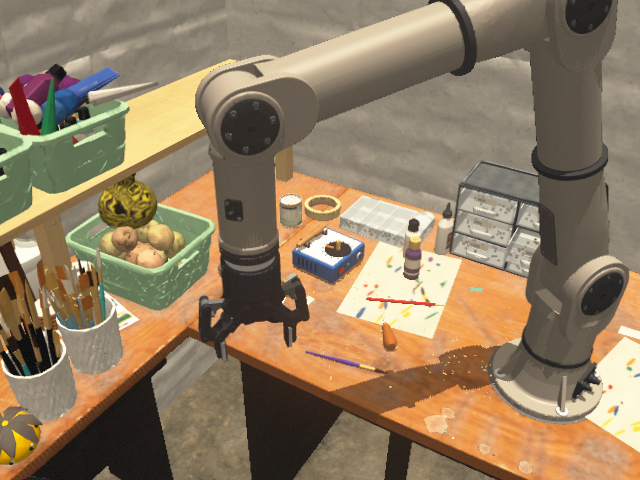

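View pics/wrist0.png

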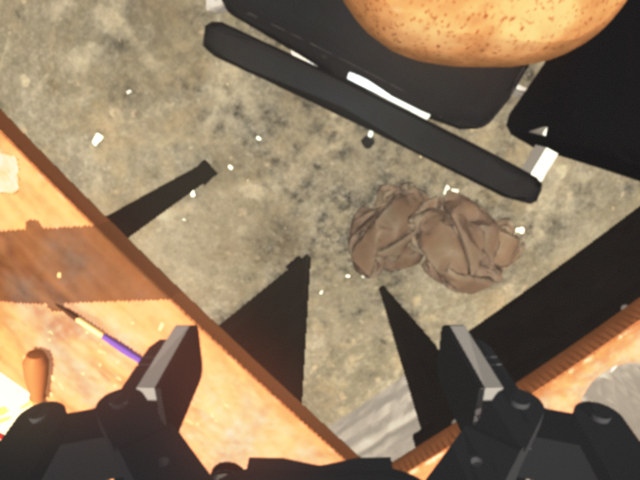

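The top view shows the black knob at about (204,291), with red and yellow decoys at (203,244) and (244,270). The dial is at (320,274). I'll enlarge both.

```bash
python3 - <<'E'
import cv2,numpy as np
im=cv2.imread("pics/top0.png")
a=cv2.resize(im[266:316,179:229],(400,400),interpolation=cv2.INTER_CUBIC)
b=cv2.resize(im[249:299,295:345],(400,400),interpolation=cv2.INTER_CUBIC)
cv2.imwrite("pics/crop0.png",np.hstack([a,b]))
c=cv2.resize(im[215:310,270:370],(800,760)[:2],interpolation=cv2.INTER_CUBIC)
cv2.imwrite("pics/crop1.png",cv2.resize(c,(600,570)))
E
```

```text
(no output)
```

View pics/crop0.png

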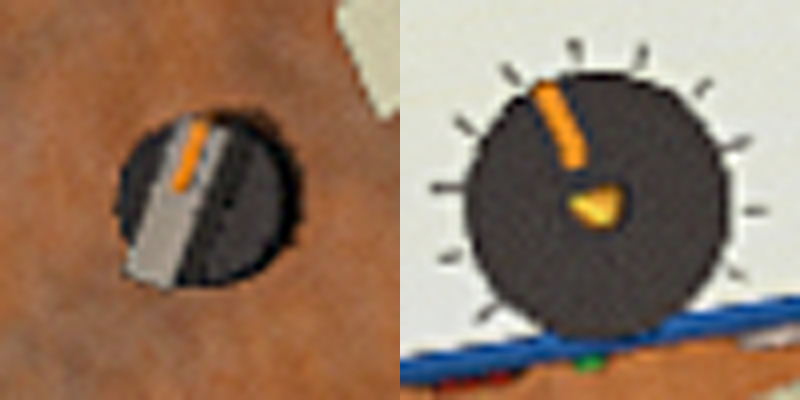

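View pics/crop1.png

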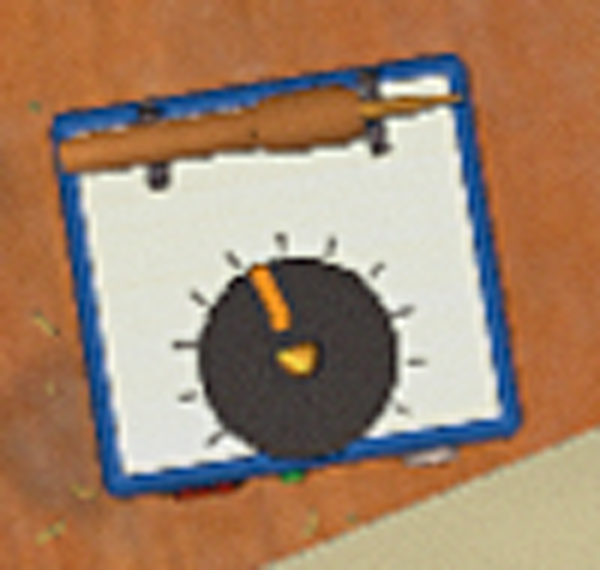

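```bash
cat >h.py <<'E'
import cv2,numpy as np
from scipy.spatial.transform import Rotation as R
def ray(cm,uv):
    f=240/np.tan(np.radians(cm["fovy"])/2)
    K=np.array([[f,0,cm["cx"]],[0,f,cm["cy"]],[0,0,1]])
    p=cv2.undistortPoints(np.array([[uv]],float),K,np.array(cm["distortion"]))[0,0]
    return R.from_rotvec(cm["orientation"]).apply([p[0],p[1],1])
def pt(cm,uv,z):
    d=ray(cm,uv);o=np.array(cm["position"]);return o+d*(z-o[2])/d[2]
def pix(cm,P):
    f=240/np.tan(np.radians(cm["fovy"])/2)
    K=np.array([[f,0,cm["cx"]],[0,f,cm["cy"]],[0,0,1]])
    rc=R.from_rotvec(cm["orientation"]).inv()
    q,_=cv2.projectPoints(rc.apply(np.atleast_2d(P)-cm["position"]),np.zeros(3),np.zeros(3),K,np.array(cm["distortion"]))
    return q[:,0]
E
python3 - <<'E'
from rig import *; from h import *
cm=camera_model("top")
def k(x,y):return (179+x/8-.4375,266+y/8-.4375)
def d(x,y):return (295+(x-400)/8-.4375,249+y/8-.4375)
print("skirt",pt(cm,k(204,200),18)); print("bar c",pt(cm,k(177,199),41))
for a,b in (((182,187),(204,125)),((150,280),(200,115))):
    A,B=pt(cm,k(*a),41),pt(cm,k(*b),41); v=(B-A);print("knob yaw",np.arctan2(v[1],v[0]),np.hypot(v[0],v[1]))
print("disc",pt(cm,d(596.5,206),54),"tip",pt(cm,d(598,207),76))
A,B=pt(cm,d(575,165),54),pt(cm,d(545,88),54);v=B-A;print("dial yaw",np.arctan2(v[1],v[0]))
# unit corners top plate
def u(x,y):return (270+x/6-.4,215+y/6-.4)
c=[pt(cm,u(*q),50) for q in ((52,125),(465,58),(522,425),(112,490))]
for q in c:print(q)
for i in range(4):
    v=c[(i+1)%4]-c[i];print(np.hypot(v[0],v[1]),np.arctan2(v[1],v[0]))
s=observe();print(R.from_rotvec(s["eef_rot"]).as_matrix())
for n,uv,z in (("glue",(452,345),100),("pw",(405,326),100),("pp",(373,351),100),("yellow",(244,270),20),("red",(203,244),20)):print(n,pt(cm,uv,z))
E
```

```text
skirt [491.51802735 250.0647432   18.        ]
bar c [492.0434832 250.6575586  41.       ]
knob yaw -0.3224897075382345 15.157428416659355
knob yaw -0.2753236959260985 39.70175467731325
disc [523.6212312   31.57890392  54.        ] tip [522.96112091  31.09549972  76.        ]
dial yaw 0.37985000715013595
[594.41867856 107.25213112  50.        ]
[616.00318931 -19.18918247  50.        ]
[503.90551    -36.80952705  50.        ]
[483.3933407   87.40755046  50.        ]
128.2704053476951 -1.4017183904399855
113.47407743466536 -2.985680967222973
125.89929084245978 1.7344510906708084
112.78489717043057 0.17687144341313862
[[-9.01872797e-01  4.32001099e-01 -7.13411584e-04]
 [ 4.32001674e-01  9.01871122e-01 -1.74133612e-03]
 [-1.08853813e-04 -1.87865868e-03 -9.99998229e-01]]
glue [ 402.23483812 -198.01853589  100.        ]
pw [ 435.00981797 -116.47102674  100.        ]
pp [392.50900068 -61.54788687 100.        ]
yellow [531.25209852 174.09971754  20.        ]
red [580.0312829  254.03661074  20.        ]
```

```bash
cat >>h.py <<'E'
def delta(s,target,yyaw):
    """tool-frame dp (cm) and rotvec to bring TCP from measured pose to target, tool down with y-axis yaw yyaw"""
    Rc=R.from_rotvec(s["eef_rot"])
    y=np.array([np.cos(yyaw),np.sin(yyaw),0]);z=np.array([0,0,-1.]);x=np.cross(y,z)
    Rt=R.from_matrix(np.column_stack([x,y,z]))
    np.set_printoptions(suppress=True,precision=4)
    print("dp cm",Rc.inv().apply(np.array(target)-s["tool_pos"])/10,"rot",(Rc.inv()*Rt).as_rotvec())
E
python3 - <<'E'
from rig import *; from h import *
delta(observe(),[492,250.4,140],1.291)
E
```

```text
dp cm [-33.5496 -11.0885   9.069 ] rot [-0.0019 -0.     -0.1669]
```

```bash
python3 -m jog '{"claw":[-1,-1,-1,-1,-1,-1,-1,-1],"dp":[[-4,-1.3,0],[-8,-2.7,1],[-12,-4,2],[-16,-5.3,3],[-20,-6.6,4],[-24,-8,5],[-28,-9.3,6.5],[-31,-10.2,8]],"angular":[[0,0,-0.02],[0,0,-0.05],[0,0,-0.08],[0,0,-0.1],[0,0,-0.12],[0,0,-0.15],[0,0,-0.167],[0,0,-0.167]]}'
python3 - <<'E'
from rig import *; from h import *
delta(observe(),[492,250.4,140],1.291)
E
```

```text
t: 0.95
tool_pos: [475.3, 267.0, 150.8]
eef_rot: [0.442, 3.109, -0.002]
force: [0.5, 0.7, -0.4]
gripper_width: 85.1
dp cm [-2.0696 -1.1275  1.0826] rot [-0.0008  0.0014 -0.0028]
```

```bash
python3 -m jog '{"claw":[-1,-1,-1,-1],"dp":[[-1.5,-0.6,0.5],[-2.2,-0.9,0.9],[-2.2,-0.9,0.9],[-2.2,-0.9,0.9]],"angular":[[0,0,0],[0,0,0],[0,0,0],[0,0,0]]}'
python3 - <<'E'
from rig import *; from h import *
s=observe();delta(s,[492,250.4,140],1.291)
cm=camera_model("wrist");print(cm["position"],cm["orientation"]);cv2.imwrite("pics/w1.png",capture("wrist"))
print(pix(cm,[[492,250.4,41],[492,250.4,0]]))
E
```

```text
t: 1.35
tool_pos: [490.9, 256.9, 142.4]
eef_rot: [-0.435, -3.11, -0.002]
force: [-1.0, 0.4, 0.1]
gripper_width: 85.5
dp cm [-0.287  -0.5913  0.2431] rot [ 0.0008 -0.001   0.002 ]
[410.9825 279.6001 284.6715] [2.2889 1.7271 0.285 ]
[[309.61   248.5693]
 [310.8591 229.1922]]
```

View pics/w1.png

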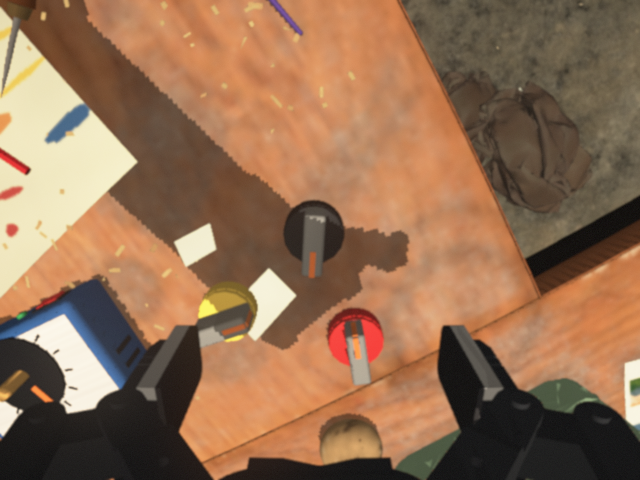

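The wrist view shows the black knob at about (313,245) with its bar nearly vertical in the image, close to where I predicted. I'll zoom in.

```bash
python3 - <<'E'
import cv2
im=cv2.imread("pics/w1.png");cv2.imwrite("pics/w1c.png",cv2.resize(im[190:290,270:360],(540,600),interpolation=cv2.INTER_CUBIC))
E
```

```text
(no output)
```

View pics/w1c.png

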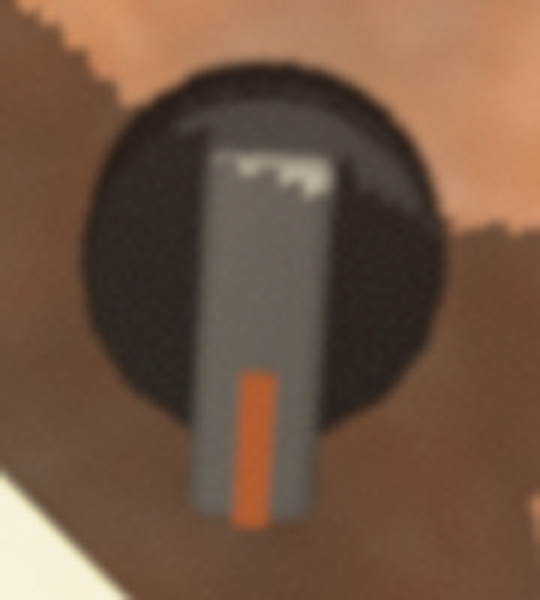

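```bash
python3 - <<'E'
from rig import *; from h import *
cm=camera_model("wrist")
k=lambda x,y:(270+x/6-.42,190+y/6-.42)
A,B=pt(cm,k(272.5,157),41),pt(cm,k(252,519),41)
print((A+B)/2,np.linalg.norm(A-B),np.arctan2(*(B-A)[[1,0]]))
s=observe();print(s["tool_pos"])
for c in ((A+B)/2,):delta(s,[c[0],c[1],100],1.291)
E
```

```text
[491.46327189 253.28094     41.        ] 39.110842629796295 -0.33510737029149107
[490.79177898 257.299182   142.68336287]
dp cm [-0.177  -0.3736  4.2678] rot [ 0.0013 -0.0006  0.0029]
```

```bash
python3 -m jog '{"claw":[-1,-1,-1,-1,-1,-1],"dp":[[-0.1,-0.2,2],[-0.2,-0.4,4],[-0.2,-0.5,6],[-0.2,-0.5,7.5],[-0.2,-0.5,7.5],[-0.2,-0.5,7.5]],"angular":[[0,0,0.01],[0,0,0.03],[0,0,0.03],[0,0,0.03],[0,0,0.03],[0,0,0.03]]}'
python3 - <<'E'
from rig import *; from h import *
s=observe();delta(s,[491.7,252.3,22],1.26)
cm=camera_model("wrist");cv2.imwrite("pics/w2.png",capture("wrist"))
s=observe();print(s["tool_pos"],s["force"])
E
```

```text
t: 2.0
tool_pos: [491.9, 251.4, 67.9]
eef_rot: [0.481, 3.104, 0.001]
force: [0.1, 0.2, -0.6]
gripper_width: 85.6
dp cm [0.0517 0.0762 4.5949] rot [0.001  0.0001 0.0031]
[492.6462 251.3922  68.4842] [ 0.8605  0.2415 -0.1419]
```

View pics/w2.png

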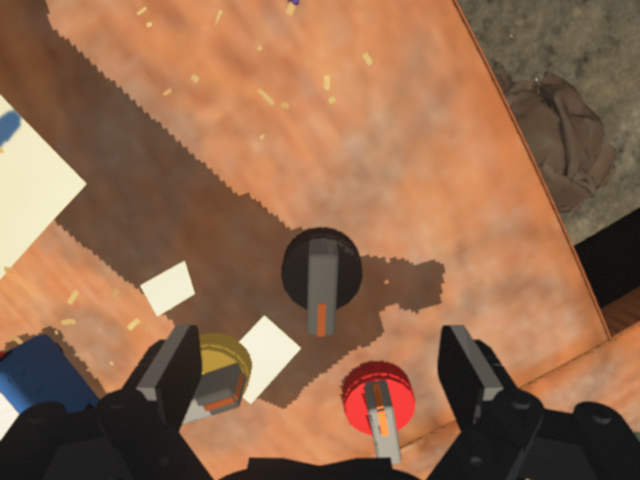

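The knob bar is at about (321,290), centred between the pads and parallel to them. Descending.

```bash
python3 -m jog '{"claw":[-1,-1,-1,-1,-1],"dp":[[0,0,2],[0,0,3.5],[0,0.05,4.4],[0,0.05,4.4],[0,0.05,4.4]],"angular":[[0,0,0],[0,0,0],[0,0,0],[0,0,0],[0,0,0]]}'
python3 - <<'E'
from rig import *; from h import *
s=observe();delta(s,[491.7,252.3,22],1.26)
print(s["tool_pos"],s["force"])
E
```

```text
t: 2.55
tool_pos: [493.2, 251.0, 24.2]
eef_rot: [0.484, 3.103, 0.002]
force: [0.5, 0.9, -0.1]
gripper_width: 85.2
dp cm [0.1797 0.075  0.218 ] rot [0.0013 0.0011 0.0012]
[493.1797 251.0366  24.1815] [ 0.4628  0.9333 -0.078 ]
```

```bash
python3 -m jog '{"claw":[-0.5,0,0.3,0.6,0.8,1,1,1],"dp":[[0.1,0.05,0.1],[0.1,0.05,0.1],[0.1,0.05,0.1],[0.1,0.05,0.1],[0.1,0.05,0.1],[0.1,0.05,0.1],[0.1,0.05,0.1],[0.1,0.05,0.1]],"angular":[[0,0,0],[0,0,0],[0,0,0],[0,0,0],[0,0,0],[0,0,0],[0,0,0],[0,0,0]]}'
python3 - <<'E'
from rig import *; from h import *
s=observe();print(s["tool_pos"],s["force"])
cv2.imwrite("pics/w3.png",capture("wrist"))
E
```

```text
t: 3.35
tool_pos: [492.1, 251.4, 22.7]
eef_rot: [0.485, 3.103, 0.001]
force: [0.5, 0.2, 3.3]
gripper_width: 11.6
[492.12976333 251.41119109  22.66092953] [0.4809268  0.19862977 3.25061628]
```

View pics/w3.png

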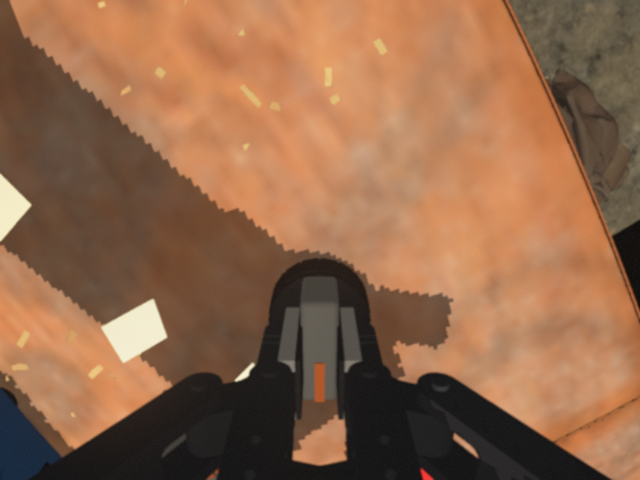

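The pads hold the bar, seen at (320,280–400) in line with the tool. Now I'll lift and measure the knob's offset in the hand.

```bash
python3 -m jog '{"claw":[1,1,1,1,1,1,1,1],"dp":[[0,0,-0.5],[0,0,-1.5],[0,0,-3.5],[0,0,-6],[0,0,-8],[0,0,-10],[0,0,-11],[0,0,-11]],"angular":[[0,0,0],[0,0,0],[0,0,0],[0,0,0],[0,0,0],[0,0,0],[0,0,0],[0,0,0]]}'
python3 - <<'E'
from rig import *; from h import *
s=observe();print(s["tool_pos"],s["eef_rot"],s["force"])
cm=camera_model("wrist")
im=capture("wrist");cv2.imwrite("pics/w4.png",im);cv2.imwrite("pics/w4c.png",cv2.resize(im[240:420,250:390],None,fx=3.3,fy=3.3,interpolation=cv2.INTER_CUBIC))
Rc=R.from_rotvec(s["eef_rot"])
# predicted pixels of bar top centre ends if knob axis at tool x=0, top z 19 above TCP
for zt in (-15,-18,-21):
  print(zt,pix(cm,s["tool_pos"]+Rc.apply([[20,0,zt],[-20,0,zt],[0,0,zt]])).round(1).tolist())
E
```

```text
t: 4.2
tool_pos: [492.8, 251.8, 134.2]
eef_rot: [0.484, 3.101, 0.004]
force: [0.7, -0.5, -0.6]
gripper_width: 11.3
[492.80501063 251.80813514 134.16707179] [0.4841859  3.10104536 0.00369678] [ 0.67884379 -0.50895972 -0.619557  ]
-15 [[319.2, 300.0], [319.3, 397.6], [319.3, 351.4]]
-18 [[319.2, 304.1], [319.3, 403.0], [319.2, 356.2]]
-21 [[319.2, 308.4], [319.2, 408.7], [319.2, 361.3]]
```

View pics/w4c.png

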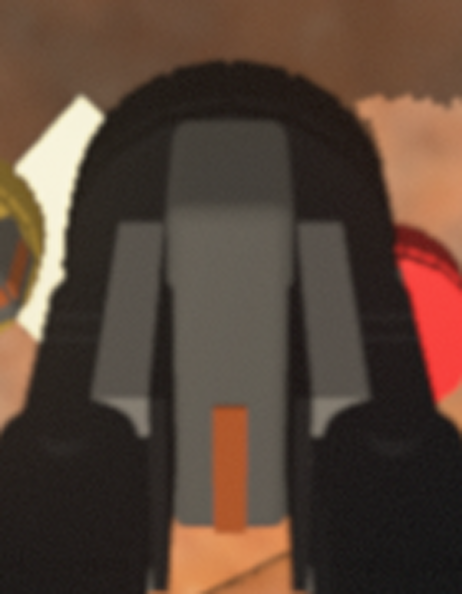

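```bash
python3 - <<'E'
from rig import *; from h import *
delta(observe(),[565,48,165],1.956)
E
```

```text
dp cm [-13.1672 -17.1433  -3.2304] rot [ 0.0005  0.0009 -0.6949]
```

```bash
python3 -m jog '{"claw":[1,1,1,1,1,1,1,1],"dp":[[-1,-1.2,-2.5],[-2.5,-3.3,-3],[-4.5,-6,-3.2],[-6.5,-8.5,-3.2],[-8.5,-11,-3.2],[-10.5,-13.7,-3.2],[-12,-15.8,-3.2],[-13.2,-17.1,-3.2]],"angular":[[0,0,-0.05],[0,0,-0.13],[0,0,-0.22],[0,0,-0.32],[0,0,-0.42],[0,0,-0.52],[0,0,-0.61],[0,0,-0.695]]}'
python3 -m jog '{"claw":[1,1,1],"dp":[[0,0,0],[0,0,0],[0,0,0]],"angular":[[0,0,0],[0,0,0],[0,0,0]]}'
python3 - <<'E'
from rig import *; from h import *
s=observe();delta(s,[565,48,165],1.956);print(s["tool_pos"],s["eef_rot"],s["gripper_width"],s["dq"])
cm=camera_model("wrist")
im=capture("wrist");cv2.imwrite("pics/w5.png",im)
print(pix(cm,[[523.3,31.3,76],[523.3,31.3,54]]))
E
```

```text
t: 5.05
tool_pos: [564.5, 44.7, 162.5]
eef_rot: [0.601, -3.08, 0.002]
force: [-0.6, -0.5, -0.2]
gripper_width: 11.4
t: 5.35
tool_pos: [564.3, 50.5, 163.6]
eef_rot: [0.604, -3.081, -0.003]
force: [0.3, 0.3, -0.5]
gripper_width: 11.6
dp cm [ 0.0325 -0.2525 -0.1453] rot [ 0.002  -0.0013  0.0016]
[564.3452  50.463  163.5517] [ 0.6035 -3.0814 -0.0026] 11.616661833852687 [-0.0066 -0.006  -0.0002 -0.007   0.0039 -0.0006  0.0085]
[[314.6605 173.7871]
 [314.9671 167.7472]]
```

View pics/w5.png

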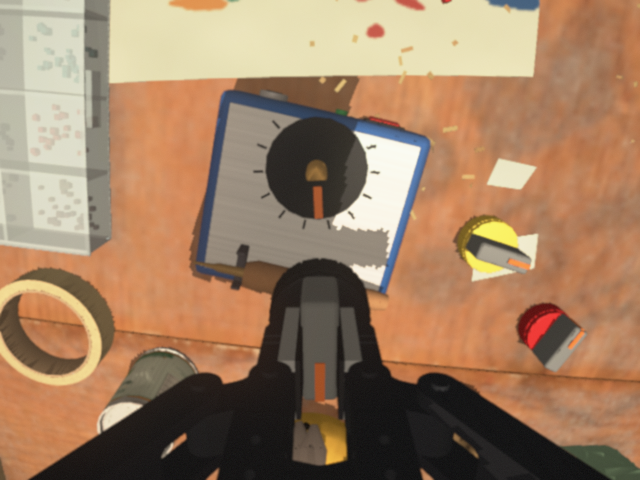

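```bash
python3 - <<'E'
import cv2
im=cv2.imread("pics/w5.png");cv2.imwrite("pics/w5c.png",cv2.resize(im[110:230,255:380],(625,600),interpolation=cv2.INTER_CUBIC))
E
```

```text
(no output)
```

View pics/w5c.png

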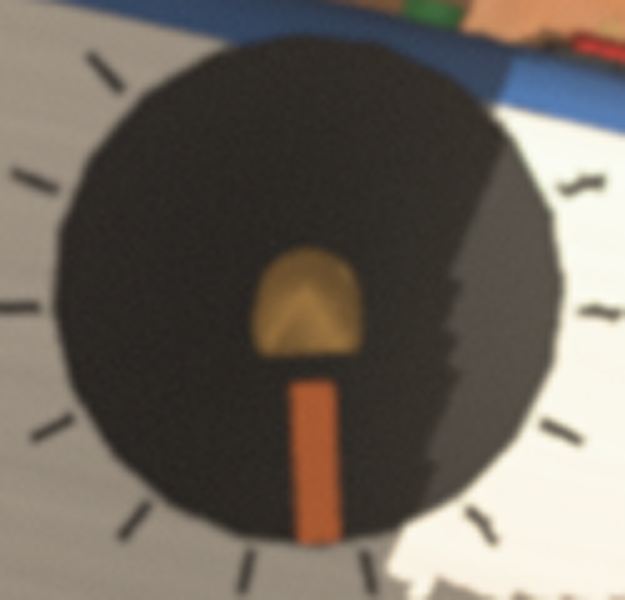

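```bash
python3 - <<'E'
from rig import *; from h import *
cm=camera_model("wrist");s=observe();Rc=R.from_rotvec(s["eef_rot"]);print(s["tool_pos"])
k=lambda x,y:(255+x/5-.4,110+y/5-.4)
c=pt(cm,k(309.5,291),54);A=pt(cm,k(313,382),54);B=pt(cm,k(319,545),54)
for n,(p,q) in {"mark":(A,B),"c-mark":(c,(A+B)/2),"edge":(pt(cm,k(258,356),74),pt(cm,k(360,352),74))}.items():
  v=Rc.inv().apply(q-p);print(n,"yaw world",np.arctan2(*(q-p)[[1,0]]))
e=[pt(cm,k(*q),54) for q in ((56,291),(563,291),(309,37),(309,545))]
print(c,np.linalg.norm(e[0]-e[1]),np.linalg.norm(e[2]-e[3]),(e[0]+e[1])/2,(e[2]+e[3])/2)
x=Rc.as_matrix()[:,0];print("tool -x yaw",np.arctan2(-x[1],-x[0]))
print("disc in tool frame",Rc.inv().apply(c-s["tool_pos"]))
E
```

```text
[564.48366352  50.49884973 163.7848871 ]
mark yaw world 0.4222630320698824
c-mark yaw world 0.4231077995467759
edge yaw world 1.9972446472856853
[523.24119418  32.15931548  54.        ] 60.46801057851592 60.72566104315126 [523.18726146  32.13800732  54.        ] [524.19200256  32.47830079  54.        ]
tool -x yaw 0.3874887275366388
disc in tool frame [ 45.02368442  -1.56532358 109.81993823]
```

```bash
python3 - <<'E'
from rig import *; from h import *
delta(observe(),[524.2,32.4,112],1.986)
E
```

```text
dp cm [ 4.4093 -0.1615  5.1819] rot [ 0.0016 -0.0008 -0.0277]
```

```bash
python3 -m jog '{"claw":[1,1,1,1,1,1,1,1],"dp":[[1,0,0],[2.5,-0.1,0],[3.8,-0.15,0.5],[4.4,-0.16,2],[4.4,-0.16,3.5],[4.4,-0.16,4.8],[4.4,-0.16,5.1],[4.4,-0.16,5.1]],"angular":[[0,0,-0.02],[0,0,-0.028],[0,0,-0.028],[0,0,-0.028],[0,0,-0.028],[0,0,-0.028],[0,0,-0.028],[0,0,-0.028]]}'
python3 -m jog '{"claw":[1,1],"dp":[[0,0,0],[0,0,0]],"angular":[[0,0,0],[0,0,0]]}'
python3 - <<'E'
from rig import *; from h import *
s=observe();delta(s,[524.2,32.4,112],1.986);print(s["tool_pos"],s["eef_rot"],s["gripper_width"])
im=capture("wrist");cv2.imwrite("pics/w6.png",im)
im=capture("scene");cv2.imwrite("pics/s6.png",im);cv2.imwrite("pics/s6c.png",cv2.resize(im[190:310,260:400],(700,600),interpolation=cv2.INTER_CUBIC))
E
```

```text
t: 6.2
tool_pos: [524.6, 30.5, 112.9]
eef_rot: [0.645, -3.073, -0.0]
force: [0.6, 0.5, -0.6]
gripper_width: 11.9
t: 6.4
tool_pos: [525.9, 30.3, 114.1]
eef_rot: [-0.644, 3.073, -0.0]
force: [-0.3, -0.1, -0.3]
gripper_width: 11.5
dp cm [0.0694 0.2588 0.2079] rot [-0.0005  0.0016 -0.0017]
[525.8717  30.3081 114.0814] [-0.6445  3.073  -0.0003] 11.51032587425627
```

View pics/w6.png

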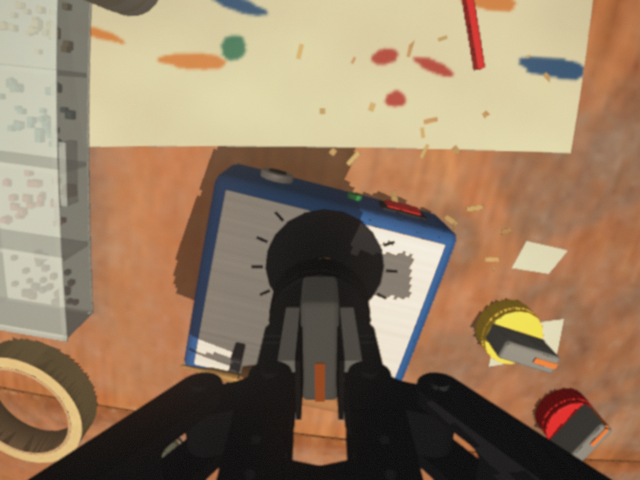

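View pics/s6c.png

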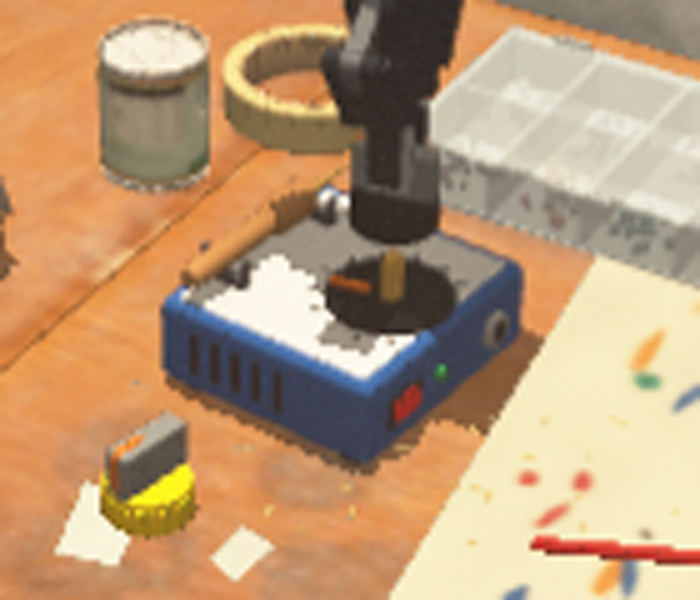

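```bash
python3 - <<'E'
from rig import *; from h import *
im=cv2.imread("pics/w6.png");cv2.imwrite("pics/w6c.png",cv2.resize(im[195:315,255:395],(700,600),interpolation=cv2.INTER_CUBIC))
P=[]
for i in range(1):
  s=observe();P.append(s["tool_pos"])
print(P)
cm=camera_model("wrist");Rc=R.from_rotvec(s["eef_rot"])
for z in (54,):
  print(Rc.inv().apply(pt(cm,(325,267),z)-s["tool_pos"]))
E
```

```text
[array([525.6554137 ,  30.22470723, 113.88634687])]
[ 1.58216713  3.01846453 59.88327652]
```

View pics/w6c.png

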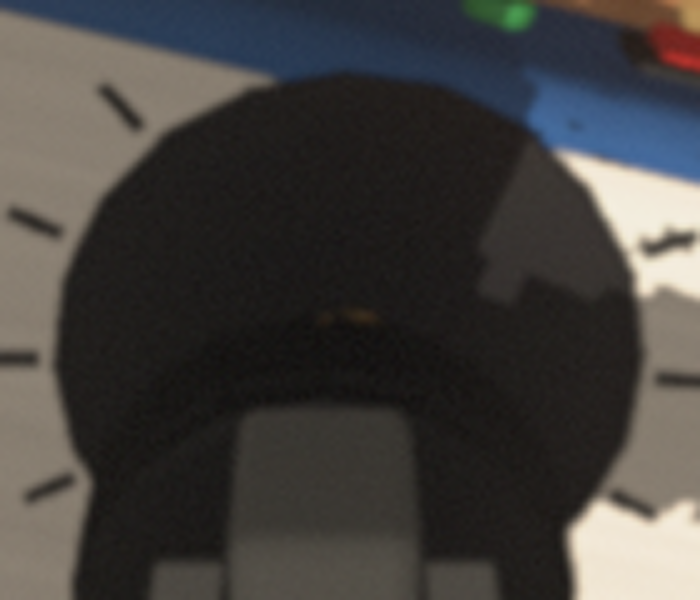

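```bash
python3 -m jog '{"claw":[1,1,1,1,1,1],"dp":[[0.07,0.26,0],[0.07,0.26,0.5],[0.07,0.26,1],[0.07,0.26,1.3],[0.07,0.26,1.3],[0.07,0.26,1.3]],"angular":[[0,0,0],[0,0,0],[0,0,0],[0,0,0],[0,0,0],[0,0,0]]}'
python3 - <<'E'
from rig import *; from h import *
s=observe();delta(s,[524.2,32.4,112],1.986);print(s["tool_pos"],s["force"])
cm=camera_model("wrist");Rc=R.from_rotvec(s["eef_rot"])
im=capture("wrist");cv2.imwrite("pics/w7c.png",cv2.resize(im[195:315,255:395],(700,600),interpolation=cv2.INTER_CUBIC))
im=capture("scene");cv2.imwrite("pics/s7c.png",cv2.resize(im[210:270,310:370],(600,600),interpolation=cv2.INTER_CUBIC))
for u in ((319,280),(321,280)):print(Rc.inv().apply(pt(cm,u,54)-s["tool_pos"]))
E
```

```text
t: 7.1
tool_pos: [523.4, 32.2, 100.1]
eef_rot: [0.644, -3.074, -0.0]
force: [0.3, -0.2, -0.6]
gripper_width: 11.7
dp cm [-0.0828 -0.0187 -1.1898] rot [ 0.0001 -0.0003 -0.002 ]
[523.3628  32.2386 100.1023] [ 0.322  -0.2417 -0.6356]
[ 0.4148 -0.0859 46.1024]
[ 0.4145  0.8848 46.1025]
```

View pics/w7c.png

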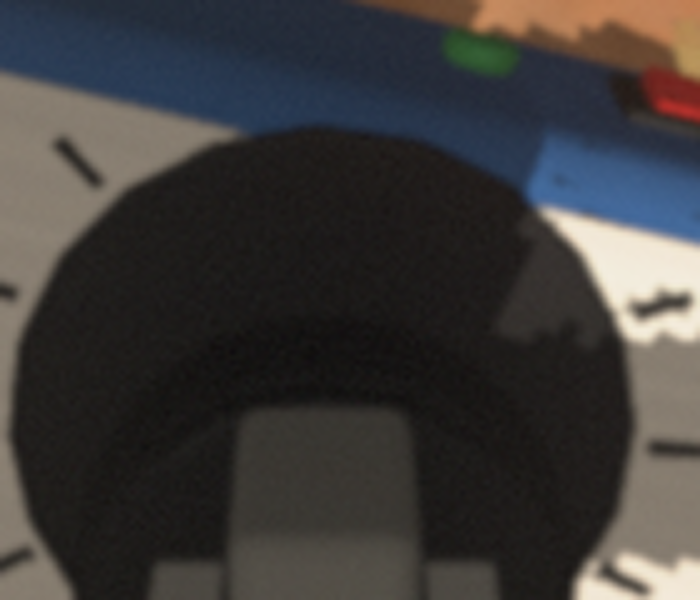

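View pics/s7c.png

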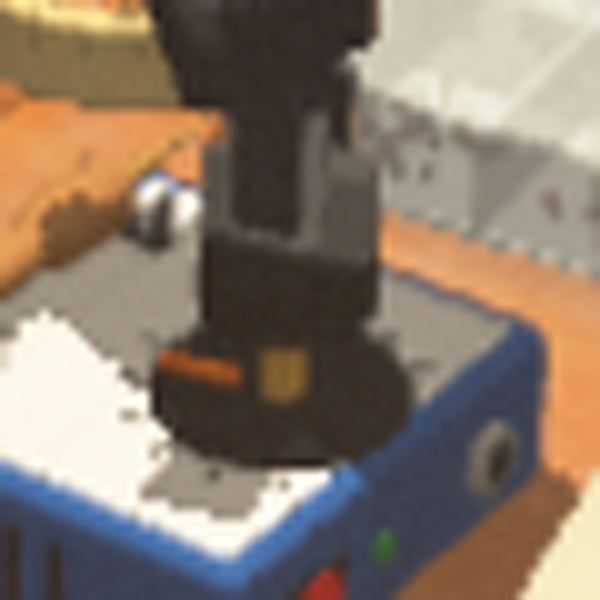

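```bash
cat >chk.py <<'E'
from rig import *; from h import *
from scipy.optimize import least_squares
cm=camera_model("wrist");s=observe();Rc=R.from_rotvec(s["eef_rot"]);T=s["tool_pos"]
th=np.linspace(0,2*np.pi,180)
def ext(c,r=31):
    q=pix(cm,np.c_[c[0]+r*np.cos(th),c[1]+r*np.sin(th),0*th+54]);return np.array([q[:,0].min(),q[:,0].max(),q[:,1].min()])
obs=np.array([257.2,381.2,220.0])
r=least_squares(lambda c:ext(c)-obs,[523.4,32])
print(r.x,r.fun,Rc.inv().apply(np.r_[r.x,54]-T))
r=least_squares(lambda c:ext(c[:2],c[2])-obs,[523.4,32,31])
print(r.x,r.fun,Rc.inv().apply(np.r_[r.x[:2],54]-T))
# scene: where is knob axis vs shaft
cs=camera_model("scene")
k=lambda x,y:(310+x/10-.45,210+y/10-.45)
for dx in (-1,0,1,2):
  c=T+Rc.apply([dx,0,0]); R90=np.array([[c[0],c[1],T[2]-22.7],[c[0],c[1],70]])
  b=np.c_[c[0]+20.5*np.cos(th),c[1]+20.5*np.sin(th),0*th+T[2]-12]
  q=pix(cs,b);a=lambda p:(np.array(p)-[310,210]+.45)*10
  print(dx,a([q[:,0].min(),0])[0],a([q[:,0].max(),0])[0],a(pix(cs,R90)).round(0).tolist())
E
python3 chk.py
```

```text
[524.15275666  32.5116675 ] [-1.6227075   1.62151309  0.16172186] [-6.22098859e-01  3.85469912e-02  4.64041398e+01]
[523.31491571  32.14521214  30.16316045] [ 8.56971383e-10 -3.99893452e-10 -3.60597596e-09] [2.92377141e-01 3.93080735e-02 4.64038901e+01]
-1 197.93555628987247 378.2347407964302 [[287.0, 291.0], [286.0, 319.0]]
0 202.03083474434618 382.3702896854162 [[291.0, 292.0], [290.0, 320.0]]
1 206.12791753232852 386.5076113190248 [[295.0, 293.0], [294.0, 321.0]]
2 210.22680469753436 390.64670565249185 [[299.0, 294.0], [298.0, 322.0]]
```

```bash
python3 -m jog '{"claw":[1,1,1,1,1],"dp":[[-0.11,0,0],[-0.11,0,0.2],[-0.11,0,0.4],[-0.11,0,0.5],[-0.11,0,0.5]],"angular":[[0,0,0],[0,0,0],[0,0,0],[0,0,0],[0,0,0]]}'
python3 - <<'E'
from rig import *; from h import *
s=observe();print(s["tool_pos"],s["force"],s["torque"])
im=capture("scene");cv2.imwrite("pics/s8c.png",cv2.resize(im[210:270,310:370],(600,600),interpolation=cv2.INTER_CUBIC))
E
```

```text
t: 7.7
tool_pos: [524.1, 32.7, 95.0]
eef_rot: [0.644, -3.074, -0.0]
force: [0.4, -0.5, -0.5]
gripper_width: 11.7
[524.13956444  32.69352612  94.97765809] [ 0.38398047 -0.51740465 -0.49115972] [-0.02350428  0.03413372 -0.03255487]
```

View pics/s8c.png

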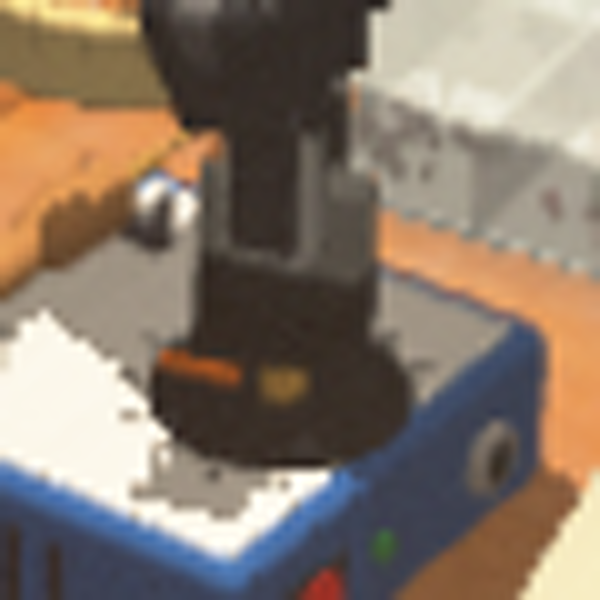

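With the underside at about 72 mm there is no contact force, so the taper has entered. I'll keep lowering and watch the force.

```bash
python3 -m jog '{"claw":[1,1,1,1],"dp":[[0,0,0.2],[0,0,0.4],[0,0,0.4],[0,0,0.4]],"angular":[[0,0,0],[0,0,0],[0,0,0],[0,0,0]]}'
python3 -c "
from rig import *
s=observe();print(s['tool_pos'],s['force'],s['torque'])"
python3 -m jog '{"claw":[1,1,1,1,1],"dp":[[0,0,0.1],[0,0,0.2],[0,0,0.3],[0,0,0.4],[0,0,0.4]],"angular":[[0,0,0],[0,0,0],[0,0,0],[0,0,0],[0,0,0]]}'
python3 -c "
from rig import *
s=observe();print(s['tool_pos'],s['force'],s['torque'])"
```

```text
t: 8.15
tool_pos: [524.3, 32.7, 91.2]
eef_rot: [0.645, -3.074, -0.0]
force: [0.1, -0.1, 0.2]
gripper_width: 11.3
[524.3471578   32.74594865  91.17996604] [ 0.0873726  -0.09612711  0.24735851] [ 0.03236027 -0.009965   -0.04556187]
t: 8.65
tool_pos: [524.3, 32.7, 87.1]
eef_rot: [0.645, -3.074, -0.0]
force: [-0.4, 0.5, -0.5]
gripper_width: 11.8
[524.27065717  32.72661325  87.09699212] [-0.42715794  0.47383171 -0.5007268 ] [-0.00286051 -0.02646253  0.00038819]
```

```bash
python3 -m jog '{"claw":[1,1,1,1],"dp":[[0,0,0.1],[0,0,0.2],[0,0,0.25],[0,0,0.25]],"angular":[[0,0,0],[0,0,0],[0,0,0],[0,0,0]]}'
python3 -m jog '{"claw":[1,1,1,1],"dp":[[0,0,0.05],[0,0,0.1],[0,0,0.15],[0,0,0.15]],"angular":[[0,0,0],[0,0,0],[0,0,0],[0,0,0]]}'
python3 -c "
from rig import *
s=observe();print(s['tool_pos'],s['force'],s['torque'])"
```

```text
t: 9.05
tool_pos: [524.5, 32.7, 85.2]
eef_rot: [-0.644, 3.075, 0.0]
force: [-0.8, -0.4, 2.5]
gripper_width: 12.0
t: 9.45
tool_pos: [524.6, 32.7, 83.5]
eef_rot: [-0.644, 3.074, -0.0]
force: [-0.8, -0.3, 5.3]
gripper_width: 11.3
[524.56473948  32.72746557  83.52876196] [-0.78684642 -0.25828856  5.29038477] [-0.02779417  0.28126715 -0.01031846]
```

```bash
python3 -m jog '{"claw":[1,1,1,1,1],"dp":[[0,0,0.06],[0,0,0.12],[0,0,0.18],[0,0,0.25],[0,0,0.25]],"angular":[[0,0,0],[0,0,0],[0,0,0],[0,0,0],[0,0,0]]}'
python3 -m jog '{"claw":[1,1,1,1],"dp":[[0,0,0.05],[0,0,0.1],[0,0,0.1],[0,0,0.1]],"angular":[[0,0,0],[0,0,0],[0,0,0],[0,0,0]]}'
python3 - <<'E'
from rig import *; from h import *
s=observe();print(s['tool_pos'],s['force'],s['torque'])
im=capture("wrist");cv2.imwrite("pics/w9.png",im)
im=capture("scene");cv2.imwrite("pics/s9c.png",cv2.resize(im[210:270,310:370],(600,600),interpolation=cv2.INTER_CUBIC))
s=observe();print(s['tool_pos'],s['force'])
E
```

```text
t: 9.95
tool_pos: [524.6, 32.7, 81.2]
eef_rot: [-0.644, 3.074, 0.0]
force: [-1.9, -0.6, 6.9]
gripper_width: 11.5
t: 10.35
tool_pos: [524.6, 32.7, 80.5]
eef_rot: [-0.644, 3.074, 0.0]
force: [-3.0, 0.0, 7.6]
gripper_width: 11.6
[524.61625185  32.69359221  80.47154216] [-3.03178859  0.01203685  7.6378432 ] [-0.02272084  0.52284641  0.03440877]
[524.5887759   32.74844141  80.45723553] [-2.05194894  0.50839244  7.65803143]
```

View pics/w9.png

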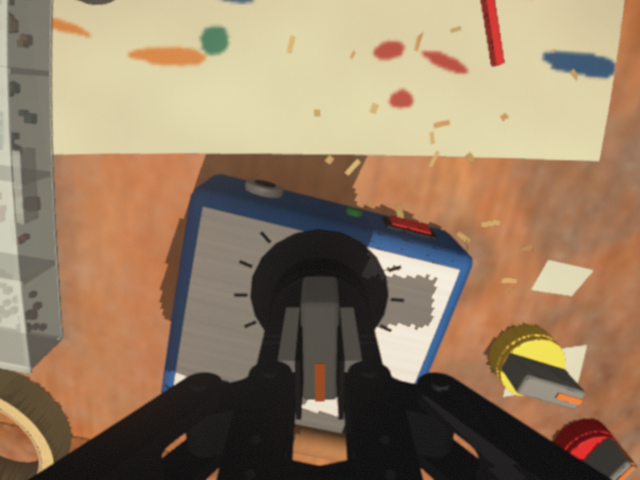

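View pics/s9c.png

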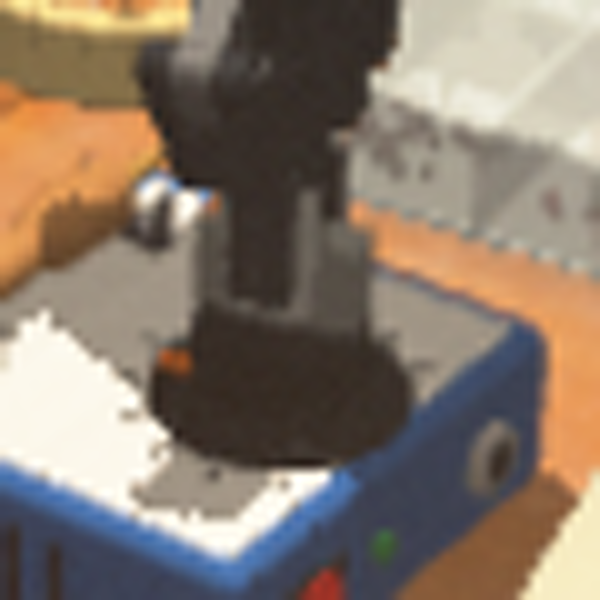

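Fz is 7.6 N, so the knob is about 4 mm in. There's a side force of about −2.5 N in x, so I'll ease the tool slightly toward −x (tool +x) and press a little deeper.

```bash
python3 -m jog '{"claw":[1,1,1,1],"dp":[[0.03,0,0],[0.06,0,0],[0.06,0,0.05],[0.06,0,0.05]],"angular":[[0,0,0],[0,0,0],[0,0,0],[0,0,0]]}'
python3 - <<'E'
from rig import *; from h import *
s=observe();print(s['tool_pos'],s['force'],s['torque'])
E
```

```text
t: 10.85
tool_pos: [524.6, 32.7, 80.2]
eef_rot: [-0.644, 3.073, 0.0]
force: [-2.5, 0.4, 8.3]
gripper_width: 11.7
[524.55964777  32.70877021  80.18214608] [-2.51080446  0.41799838  8.26119843] [ 1.30494441e-04  4.73007595e-01 -4.89638952e-02]
```

```bash
python3 -m jog '{"claw":[1,1,1,1],"dp":[[0.04,0,0],[0.08,0,0.03],[0.08,0,0.05],[0.08,0,0.05]],"angular":[[0,0,0],[0,0,0],[0,0,0],[0,0,0]]}'
python3 - <<'E'
from rig import *; from h import *
s=observe();print(s['tool_pos'],s['eef_rot'],s['force'],s['torque'])
E
```

```text
t: 11.25
tool_pos: [524.5, 32.7, 80.0]
eef_rot: [-0.644, 3.072, 0.0]
force: [-0.7, 0.7, 7.9]
gripper_width: 11.3
[524.52178448  32.6943225   79.98059786] [-6.44305399e-01  3.07151336e+00  2.70505440e-04] [-0.65396989  0.69989743  7.86759132] [ 0.15216948  0.29427132 -0.02304053]
```

```bash
python3 -m jog '{"claw":[1,1,1,1,1],"dp":[[0,0,0.04],[0,0,0.06],[0,0,0.06],[0,0,0.06],[0,0,0.06]],"angular":[[0,0,0],[0,0,0],[0,0,0],[0,0,0],[0,0,0]]}'
python3 - <<'E'
from rig import *; from h import *
for i in range(4):
  s=observe();print(s['tool_pos'],s['force'],s['torque']); im=capture("scene")
cv2.imwrite("pics/s10c.png",cv2.resize(im[210:270,310:370],(600,600),interpolation=cv2.INTER_CUBIC))
E
```

```text
t: 11.75
tool_pos: [524.6, 32.7, 79.5]
eef_rot: [-0.644, 3.071, 0.0]
force: [-0.7, 0.6, 9.2]
gripper_width: 11.8
[524.55495134  32.70107559  79.49523798] [-0.73462805  0.61705878  9.20654942] [0.10285122 0.32453465 0.0003886 ]
[524.52312709  32.71068796  79.50475429] [-1.11130681  0.18369668  8.2047732 ] [ 0.05904531  0.32139883 -0.00035223]
[524.52902642  32.69720223  79.50266216] [-1.37944298 -0.0622566   8.14252402] [ 0.1063135   0.28906009 -0.00991326]
[524.5257022   32.70055914  79.51386034] [-0.60799803 -0.0274238   9.54725666] [ 0.05266413  0.35571579 -0.05218015]
```

View pics/s10c.png

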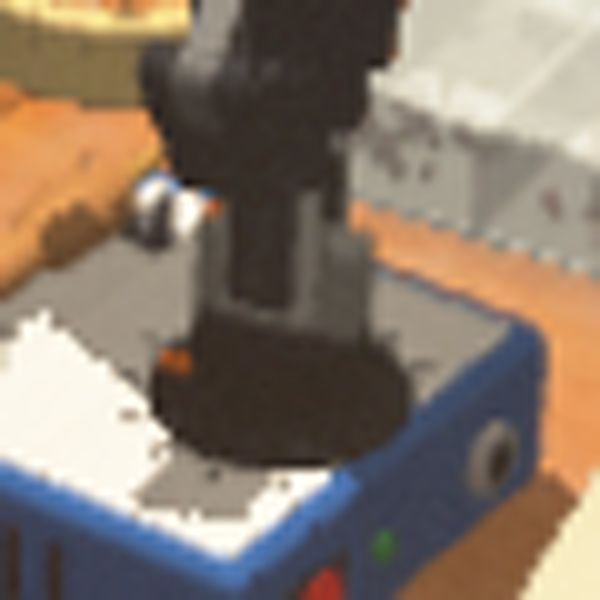

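```bash
python3 -c "
from rig import *
print(sign_off())"
```

```text
the job is handed in; nothing more can be done
None
```

I fitted the black knob on the D-shaft with its orange mark over the disc's mark, pressed it in and handed the job in at about 12 s. The gripper still holds the knob and keeps it pressed.

**Fit:** The knob slid down with almost no force until it was home, at a tool height of about 85 mm.

**Press:** The last readings averaged about 8.8 N upward (8.1 to 9.5 N). By the spring's rate that is roughly 4.8 mm of its 6 mm travel, and there was no sign of hitting the stop. The tool height suggests more, about 5.5 to 6 mm, so the knob may have slipped about 1 mm in the grip.

**Alignment:** The two cameras disagreed by about 0.04 rad on the dial angle, which is within the allowed 0.15 rad.

**Side force:** About 2.5–3 N of side force built up while pressing. I eased it to about 1 N.

**Other items:** I kept the arm clear of the bottles, the tin and the gourd ornament, but did not check their positions again at the end.

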